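# Swap an expired paint sample in a slide-top box

## Robot

A 6-joint arm with a two-finger parallel gripper is mounted at the origin on the work surface. World frame = base frame: x ahead of the robot, y to its left, z up, the work surface at z = 0. Lengths are in m, angles in degrees, forces in N, time in s.
With the tool pointing down it reaches from about 0.35 to 0.725 m from the base axis. Payload 6 kg.
Tool frame: the origin (TCP) lies midway between the tips of the shut fingers; the grasp point (between the pads) lies 19 mm behind it; x points along the fingers, z is the direction in which the jaws open and shut, and the axes are right-handed (so a half turn about x gives the same grasp; the last joint's range is limited). The gripper opens to 85 mm and grips with 20 to 120 N. Pads are 22 mm wide; open, the fingers measure 114 mm over their backs; the gripper's body (76 mm by 85 mm) begins 54 mm behind the grasp point. The pads swing forward as they close: fully open they stand 13 mm farther back than shut.
Start: joints at [-46.885, 2.303, 4.859, 0, -92.561, -19.12], TCP at [0.244, -0.548, 0.231] pointing down, gripper open.
Joint ranges: [-146.85, 146.85], [-73.84, 115.35], [-62.03, 85.46], [-188.31, 113.3], [-161.28, -10.13], [-171.36, 171.36]. Speed limits (degrees/s): [147.25, 147.25, 172.46, 180, 180, 180].

## Interface

Orientations are given as a 3x3 rotation matrix whose columns are the frame's x, y, z axes.
In Python, from cell import readout, get_image, workorder gives the robot as it stands.
- The arm moves only by the tool send_rows, never from a script. Its argument "commands" is a list that holds one entry, the list of rows, each a list of 7 numbers: the shift along the tool's x, y, z in units of 60 mm (1.0 is 60 mm), then the turn, a rotation vector about the tool's x, y, z in units of 5 degrees (1.0 is 5 degrees), then the finger opening in mm, from 0 to 85.4. In form: [[[tx, ty, tz, wx, wy, wz, fingers], ...]]. A call has 1 to 20 rows; each row is the pose to reach, as a shift and turn from the pose commanded when the call began, along the tool's axes at that moment; what a row does not reach only later rows make up. A row lasts 1/8 s, in which the tool goes at most 62.5 mm and 10.7 degrees, less where a joint would pass 70% of its speed; a pose out of reach is approached as far as the arm can. A call with a gripper value outside its range is refused whole. The fingers move at their own pace and stop on an object; "grip_force" is the grip in N (left out, the last holds). Time passes only in rows, so rows that repeat a pose let the fingers close. It gives the time, the measured TCP pose, the force and the opening at its end, in the units of the state.
- readout.observe(): the state, without advancing time (a new reading comes with each control period).
- get_image(name): name is "scene" or "side" or "wrist"; returns a dict with "img" (480x640x3 uint8, red, green, blue), "camera_matrix" (3x3 intrinsics, pixels), "R" (3x3) and "t" (3): a world point X has camera coordinates R X + t; the wrist camera has in their place "mount" (4x4, takes a point from camera to tool coordinates, whose origin is the TCP and whose axes are the tool frame's). Camera axes: x right, y down, z forward; pixel columns grow to the right and rows downward; lengths in m; the calibration is good to about 2 mm. A picture is of the moment at which its call begins: read the wrist's pose just before it. There is no depth.
- workorder.job_done(): hands the job in, once; it reports no verdict.
The state is a dict: "time_s": time; "qpos": joint angles; "qvel": joint speeds; "effort": joint torques, N m; "position": TCP position; "eef_rot": TCP orientation; "ft_force": force on the tool from outside, world axes, zero at the start; "moment": the same for the moment, N m; "gripper_width": opening from 0.0 (shut) to 1.0 (fully open).
Only numpy, scipy, OpenCV 4.12 (cv2) and the standard library are available. Lean on these libraries where they do the work, as an engineer would, in place of code of your own. Each camera call takes 0.05 s, during which the arm holds its last target.

## Task

Replace the expired sample: slide the clear lid of the green box all the way open over its end ridge, stand the red-capped jar upright in the blue tray, and stand the green-capped jar from the dark mat in the pocket that this leaves free. Then slide the lid fully home over the ridge. Set the jars down rather than dropping them, and leave the other jars and everything else on the bench where they are.

Things in the scene. Friction and masses are not known exactly. Their poses are not given: they have to be found in the camera images.
- sample_box: Green slide-top box fixed to the bench, 140 (x) x 120 (y) x 66 mm high. Origin: centre of underside; own +x is the way the lid slides OPEN. Long walls 7 mm thick, 106 mm clear between them; floor 6 mm above the bench. A black rack on the floor, 8 mm high, has two 40 x 40 mm pockets, a jar in each; jars end 7 mm under the lid. The low +x end wall carries a sprung steel ridge.
- lid (a joint): Clear lid, sliding along the box's +x, in m: 0 = fully home, 0.106 = stop, fully open (cannot come off; both pockets clear). It stays where left, about 1 N friction. Between 0.001 and 0.014 a rib under it must be forced over the ridge, opening and closing: about 5 to 9 N along the slide; then push it on to its stop.
- lid_grip (a point): Orange grip block on the lid: 16 mm along the slide, 36 mm across, 32 mm tall, standing on the lid's top face (61 mm above the bench). This point is the centre of the block's top face, 93 mm above the bench. At lid = 0 it is over the box's origin.
- pocket_a (a point): Centre of the rack pocket nearer the closed end (38 mm towards -x from the box origin), on the box floor, 6 mm above the bench.
- pocket_b (a point): Centre of the rack pocket nearer the mouth (10 mm towards +x from the box origin), on the box floor, 6 mm above the bench.
- jar_red: Expired sample: white plain cylinder jar with a red cap, diameter 34 mm, 44 mm tall, about 70 g, closed. Origin: centre of its underside, z up. Starts in pocket_a or pocket_b.
- jar_white: White-capped jar of the same size in the other pocket; stays there. Origin: centre of its underside.
- jar_green: Fresh sample: white jar with a green cap, same size (34 mm diameter, 44 mm tall), standing on the mat in one of three places. Origin: centre of its underside.
- jar_blue: Blue-capped jar of the same size on the mat; not to be moved. Origin: centre of its underside.
- jar_yellow: Yellow-capped jar of the same size on the mat; not to be moved. Origin: centre of its underside.
- tray: Blue open tray fixed to the bench, 140 x 140 mm outside, wall 4 mm thick and 14 mm high; inner floor 4 mm above the bench. Origin: centre of its underside.
- mat: Dark rubber mat, 200 x 180 x 3 mm, fixed to the bench. Origin: centre of its underside.
- spatula: Spatula lying on the bench near the robot's base, about 200 mm long. Bystander.
- card_pack: Cardboard pack, 100 x 60 x 30 mm, beyond the box on the robot's left. Bystander.
- tin_red: Red paint tin, 60 mm diameter, 65 mm tall, behind the box. Bystander.
- tin_blue: Blue paint tin, 60 mm diameter, 65 mm tall, behind the box. Bystander.
- marker: Black marker pen, 136 mm long, lying near the robot's base. Bystander.
Not all that is in view belongs to the job. What is shaped like the jar_green but orange or pink is not meant.

How it is judged:
By the outcome, as a careful person would: the job done as asked, in the order asked, and still so for the second after the job is handed in, with the robot touching nothing.
It also fails if it takes over 72 s, if anything falls off the work surface, if the arm or the gripper's body presses on something with over 40 N, if the wrist force passes 120 N, or if a joint passes its speed limit or range.

## Working session

There is one attempt and no reset: what is moved stays moved. The work goes in short steps, Python scripts to look and compute and a tool call to move; the robot and the scene stay as the last step left them, time stands still between calls to the robot, and variables do not carry over. Pictures are saved under pics/ and viewed, and the job is handed in when it is done.

Besides the shell and the picture viewer there is one more tool, called after "Request:" by a JSON object that holds its "name" and its "arguments". send_rows: Moves the arm, as the interface text tells. Its arguments: {"type":"object","properties":{"commands":{"type":"array"},"grip_force":{"type":"number"}},"required":["commands"]}

```bash
mkdir -p pics; ls; python3 - <<'E'
from cell import readout, get_image
import cv2
s=readout.observe(); print(s)
for n in ["scene","side","wrist"]:
    g=get_image(n); cv2.imwrite(f"pics/{n}0.png",g["img"][:,:,::-1]); print(n,g["camera_matrix"],g.get("R"),g.get("t"),g.get("mount"))
E
```

```text
pics
{'time_s': 0.0, 'qpos': array([-4.68866273e+01,  2.33873035e+00,  4.80087351e+00, -2.81081161e-02,
       -9.25606339e+01, -1.91197568e+01]), 'qvel': array([ 0.02578087,  0.01054465,  0.0460975 ,  0.15151198,  0.01088005,
       -0.06159667]), 'effort': array([ 1.41642005e-03, -3.68202996e+01,  3.47427070e+01,  6.93193451e+00,
       -5.14183354e-03, -1.47289274e-07]), 'position': array([ 0.24393015, -0.54781314,  0.23025889]), 'eef_rot': array([[-8.17068172e-04, -9.13581990e-01, -4.06653760e-01],
       [ 1.58981727e-03, -4.06654568e-01,  9.13580612e-01],
       [-9.99998402e-01,  9.99524697e-05,  1.78469293e-03]]), 'ft_force': array([ 0.13566309, -0.07007503, -0.5891207 ]), 'moment': array([ 0.04784104,  0.0057696 , -0.0225604 ]), 'gripper_width': 1.0019693420551123}
scene [[537.34107873   0.         324.94461254]
 [  0.         537.34107873 218.53920934]
 [  0.           0.           1.        ]] [[ 0.72271032  0.69110916  0.00761109]
 [ 0.55661152 -0.57546398 -0.5991868 ]
 [-0.40972358  0.43727491 -0.80057307]] [-0.39990626 -0.27247905  1.32935619] None
side [[487.5507002    0.         314.57347954]
 [  0.         487.5507002  241.49986044]
 [  0.           0.           1.        ]] [[-0.99218789 -0.12436407  0.0098367 ]
 [-0.09957344  0.74196507 -0.66300299]
 [ 0.07515526 -0.65880301 -0.74855212]] [0.54467029 0.15412158 0.91430202] None
wrist [[347.69630189   0.         320.04724762]
 [  0.         347.69630189 239.19107355]
 [  0.           0.           1.        ]] None None [[-6.40369442e-04 -3.20884899e-01  9.47117982e-01 -1.42550024e-01]
 [ 5.82435473e-04 -9.47118135e-01 -3.20884557e-01  8.29931853e-02]
 [ 9.99999625e-01  3.46150445e-04  7.93400260e-04  3.86573174e-04]
 [ 0.00000000e+00  0.00000000e+00  0.00000000e+00  1.00000000e+00]]
```

View pics/scene0.png

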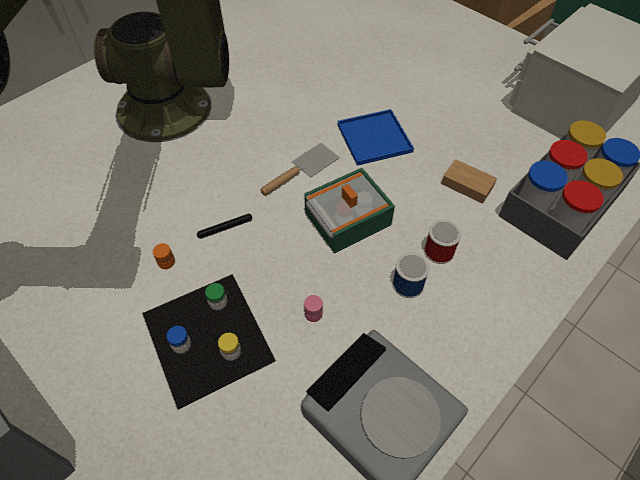

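View pics/side0.png

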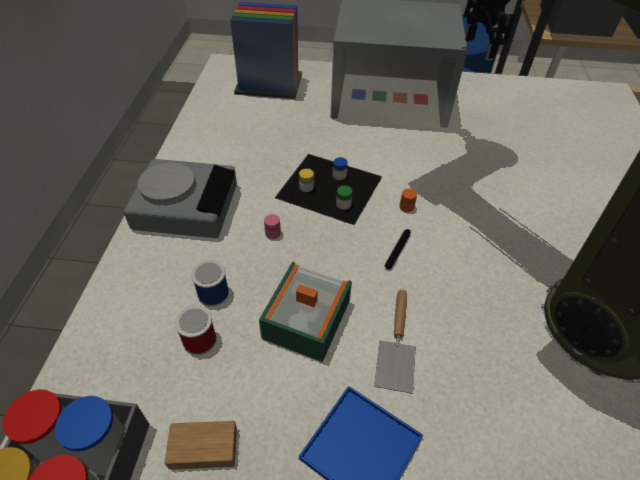

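View pics/wrist0.png

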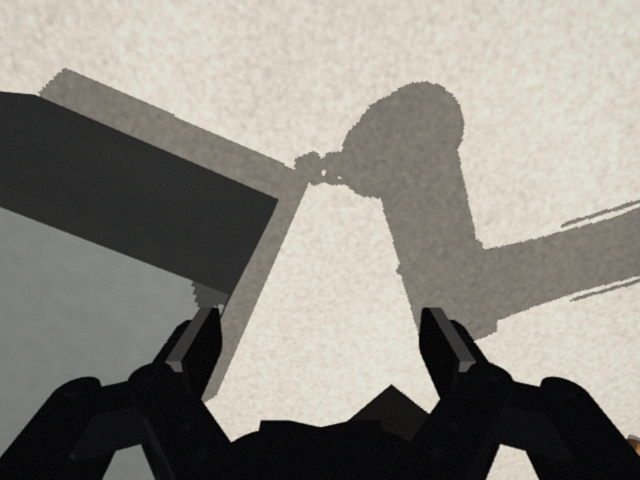

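The scene view shows the green box at about (349,210), the tray at (375,136) and the mat at (208,340). The jar caps are green (216,293), blue (177,334) and yellow (229,342). Orange (164,256) and pink (313,308) stand off the mat and are decoys. Next I'll enlarge the box and the jars.

```bash
python3 - <<'E'
import cv2,numpy as np
a=cv2.imread("pics/scene0.png");b=cv2.imread("pics/side0.png")
r=lambda im,x,y,w,h:cv2.resize(im[y:y+h,x:x+w],(400,300),interpolation=cv2.INTER_CUBIC)
cv2.imwrite("pics/crop0.png",np.vstack([np.hstack([r(a,290,160,120,90),r(b,245,255,120,90)]),np.hstack([r(a,130,235,160,120),r(b,270,145,160,120)])]))
E
```

```text
(no output)
```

View pics/crop0.png

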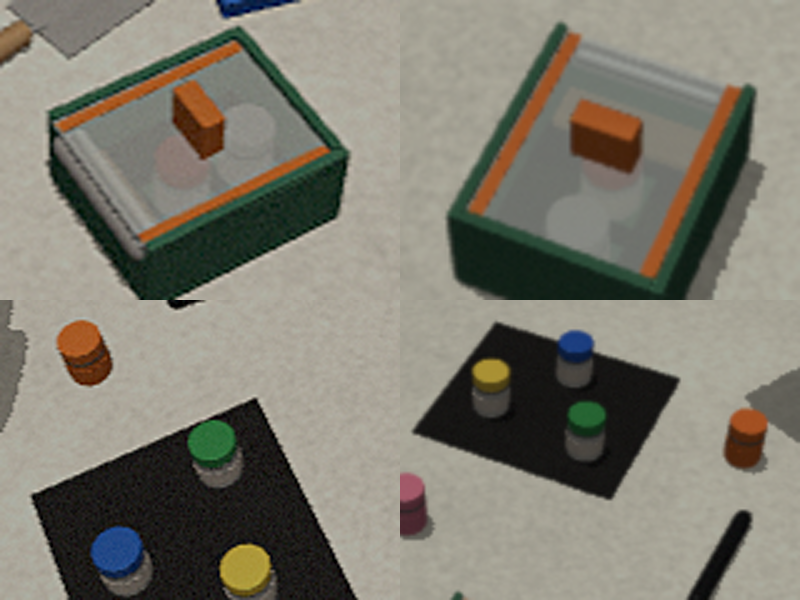

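```bash
cat > h.py <<'E'
import cv2,numpy as np
from cell import readout,get_image
def cam(n):
    if n=="wrist":
        s=readout.observe(); g=get_image(n); M=g["mount"]
        Rw=np.array(s["eef_rot"]); Rc=Rw@M[:3,:3]; c=Rw@M[:3,3]+s["position"]
        return g["img"],g["camera_matrix"],Rc.T,-Rc.T@c
    g=get_image(n); return g["img"],g["camera_matrix"],g["R"],g["t"]
def plane(C,uv,z):
    _,K,R,t=C; c=-R.T@t; d=R.T@np.linalg.inv(K)@np.array([uv[0],uv[1],1.]); return c+d*(z-c[2])/d[2]
def tri(C1,u1,C2,u2):
    A=[];b=[]
    for C,u in((C1,u1),(C2,u2)):
        _,K,R,t=C;c=-R.T@t;d=R.T@np.linalg.inv(K)@np.array([u[0],u[1],1.]);d/=np.linalg.norm(d);P=np.eye(3)-np.outer(d,d);A.append(P);b.append(P@c)
    x=np.linalg.lstsq(np.vstack(A),np.hstack(b),rcond=None)[0]
    return x,np.linalg.norm(np.vstack(A)@x-np.hstack(b))
def proj(C,X):
    p=C[1]@(C[2]@np.asarray(X)+C[3]); return p[:2]/p[2]
def mask(C,h0,h1,s0=120,v0=40,roi=None):
    h=cv2.cvtColor(C[0],cv2.COLOR_RGB2HSV); m=cv2.inRange(h,(h0,s0,v0),(h1,255,255))
    if roi:
        q=np.zeros_like(m);x,y,w,hh=roi;q[y:y+hh,x:x+w]=m[y:y+hh,x:x+w];m=q
    return m
def blobs(m,amin=30):
    n,l,st,c=cv2.connectedComponentsWithStats(m); return [(st[i,4],*c[i].round(1),*st[i,:4]) for i in range(1,n) if st[i,4]>=amin]
E
python3 - <<'E'
from h import *
np.set_printoptions(precision=4,suppress=True)
S=cam("scene");D=cam("side")
sc=[(361.4,168.7),(394.4,205.6),(332.9,232.6),(305.6,194.5)];sd=[(325.4,342),(260.9,318.6),(293,262.5),(351.5,281.4)]
for a,b in zip(sc,sd): print("rim",plane(S,a,.066),plane(D,b,.066),tri(S,a,D,b))
for n,h0,h1,rs,rd,s0 in[("green",45,80,(190,275,50,40),(325,175,40,40),120),("blue",105,125,(160,315,40,40),(325,150,30,40),120),("yel",20,32,(210,325,40,40),(290,160,40,40),120),("block",5,14,(335,180,26,30),(294,284,26,22),150)]:
    bs=max(blobs(mask(S,h0,h1,s0,roi=rs)));bd=max(blobs(mask(D,h0,h1,s0,roi=rd)))
    print(n,bs,bd,tri(S,bs[1:3],D,bd[1:3]))
for C,roi,z in((S,(330,100,90,70),.014),(D,(290,380,140,100),.014)):
    m=mask(C,105,125,150,roi=roi);c=max(cv2.findContours(m,0,2)[0],key=cv2.contourArea);q=cv2.boxPoints(cv2.minAreaRect(c)); a=cv2.approxPolyDP(c,6,True)[:,0]; print(a.tolist());print(np.array([plane(C,p,z) for p in a]))
E
```

```text
rim [0.5212 0.1434 0.066 ] [0.5134 0.1447 0.066 ] (array([0.5164, 0.1447, 0.063 ]), np.float64(0.0045597369679249555))
rim [0.6334 0.1151 0.066 ] [0.6282 0.114  0.066 ] (array([0.6307, 0.1147, 0.0652]), np.float64(0.0036899387847324832))
rim [ 0.5906 -0.0177  0.066 ] [ 0.5926 -0.0158  0.066 ] (array([ 0.5916, -0.017 ,  0.0655]), np.float64(0.0018225808705050524))
rim [0.4866 0.0126 0.066 ] [0.4798 0.014  0.066 ] (array([0.4821, 0.0136, 0.0633]), np.float64(0.0038487348738168365))
green (np.int32(288), np.float64(214.4), np.float64(291.8), np.int32(205), np.int32(283), np.int32(20), np.int32(19)) (np.int32(178), np.float64(344.2), np.float64(191.7), np.int32(337), np.int32(185), np.int32(16), np.int32(14)) (array([ 0.5145, -0.2505,  0.0421]), np.float64(0.00038646030966652564))
blue (np.int32(345), np.float64(176.4), np.float64(335.3), np.int32(166), np.int32(325), np.int32(21), np.int32(21)) (np.int32(142), np.float64(339.7), np.float64(163.4), np.int32(333), np.int32(158), np.int32(14), np.int32(12)) (array([ 0.5331, -0.3495,  0.0403]), np.float64(0.00014857693533441846))
yel (np.in
[... 216 characters left out ...]
) (array([ 0.6069, -0.2971,  0.042 ]), np.float64(0.0005040740004162811))
block (np.int32(237), np.float64(349.1), np.float64(195.2), np.int32(342), np.int32(184), np.int32(15), np.int32(24)) (np.int32(317), np.float64(306.4), np.float64(295.2), np.int32(296), np.int32(285), np.int32(21), np.int32(21)) (array([0.5567, 0.0642, 0.0784]), np.float64(0.0008248748069942094))
[[390, 109], [338, 121], [357, 164], [412, 151]]
[[0.413  0.3767 0.014 ]
 [0.3507 0.257  0.014 ]
 [0.476  0.1847 0.014 ]
 [0.5396 0.3024 0.014 ]]
[[348, 387], [300, 459], [326, 479], [398, 479], [421, 434]]
[[0.4687 0.194  0.014 ]
 [0.5314 0.3177 0.014 ]
 [0.4895 0.3407 0.014 ]
 [0.3844 0.3272 0.014 ]
 [0.3495 0.2567 0.014 ]]
```

Red cap shows at scene (345,208), under the lid next to the light ridge end, so red is in pocket_b. White cap is in pocket_a. Of the candidates, green (216,293) is the only green-capped jar on the mat; orange (164,256) and pink (313,308) are off it, and the crop confirms this.

The box centre is about (0.555, 0.064) and opens along about -105°. Yaw 165° for the jaws works for every grasp. I'll move above the block.

```bash
cat >> h.py <<'E'
from scipy.spatial.transform import Rotation as Ro
def Rdown(yaw):
    a=np.radians(yaw);x=np.array([0,0,-1.]);z=np.array([np.cos(a),np.sin(a),0]);return np.column_stack([x,np.cross(z,x),z])
def go(P,yaw):
    s=readout.observe();R=np.array(s["eef_rot"]);d=R.T@(np.array(P)-s["position"])/.06
    w=Ro.from_matrix(R.T@Rdown(yaw)).as_rotvec(degrees=True)/5
    print("t",round(s["time_s"],2),"cmd",d.round(3),w.round(2),"now",s["position"].round(4),"F",s["ft_force"].round(1),"g",round(s["gripper_width"],3))
E
python3 -c "
from h import *
go((.555,.064,.2),165)"
```

```text
t 0.25 cmd [ 0.519 -8.884  7.21 ] [-1.02e+01  1.00e-02  0.00e+00] now [ 0.244  -0.548   0.2308] F [-0.3 -0.2 -0. ] g 0.999
```

Request:
{"name": "send_rows", "arguments": {"commands": [[[0.5,-8.88,7.21,-10.2,0,0,60],[0.5,-8.88,7.21,-10.2,0,0,60],[0.5,-8.88,7.21,-10.2,0,0,60],[0.5,-8.88,7.21,-10.2,0,0,60],[0.5,-8.88,7.21,-10.2,0,0,60],[0.5,-8.88,7.21,-10.2,0,0,60],[0.5,-8.88,7.21,-10.2,0,0,60],[0.5,-8.88,7.21,-10.2,0,0,60],[0.5,-8.88,7.21,-10.2,0,0,60],[0.5,-8.88,7.21,-10.2,0,0,60],[0.5,-8.88,7.21,-10.2,0,0,60],[0.5,-8.88,7.21,-10.2,0,0,60],[0.5,-8.88,7.21,-10.2,0,0,60],[0.5,-8.88,7.21,-10.2,0,0,60]]]}}

```text
time_s: 2.0
position: [0.5547, 0.0628, 0.2019]
eef_rot: [[0.001, -0.26, -0.966], [0.0, -0.966, 0.26], [-1.0, -0.0, -0.001]]
ft_force: [-0.1, 0.3, 0.4]
gripper_width: 0.704
```

```bash
python3 -c "
from h import *
go((.555,.064,.2),165)
C=cam('wrist');cv2.imwrite('pics/w1.png',C[0][:,:,::-1])
print(readout.observe()['qpos'].round(1))
np.savez('w1.npz',K=C[1],R=C[2],t=C[3])"
```

```text
t 2.0 cmd [ 0.031 -0.021  0.   ] [-0.01 -0.01  0.01] now [0.5547 0.0628 0.2019] F [-0.1  0.3  0.4] g 0.704
[ 27.1  -4.2  -4.6   0.  -89.5 -42.1]
```

View pics/w1.png

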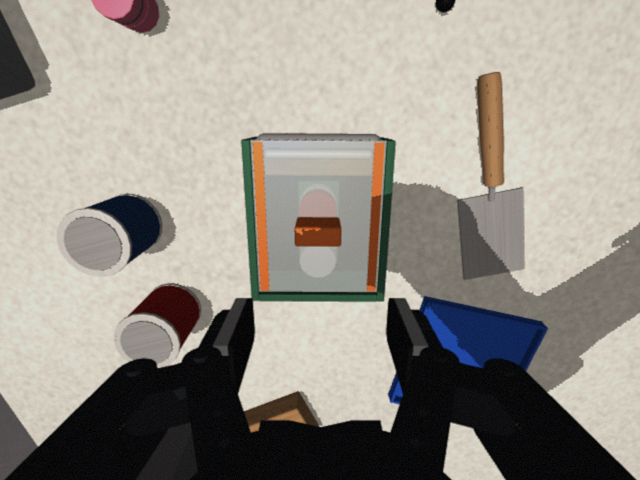

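```bash
python3 -c "
import cv2
a=cv2.imread('pics/w1.png');cv2.imwrite('pics/w1c.png',cv2.resize(a[120:310,230:410],(720,600) and (568,600),interpolation=cv2.INTER_CUBIC))"
```

```text
(no output)
```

View pics/w1c.png

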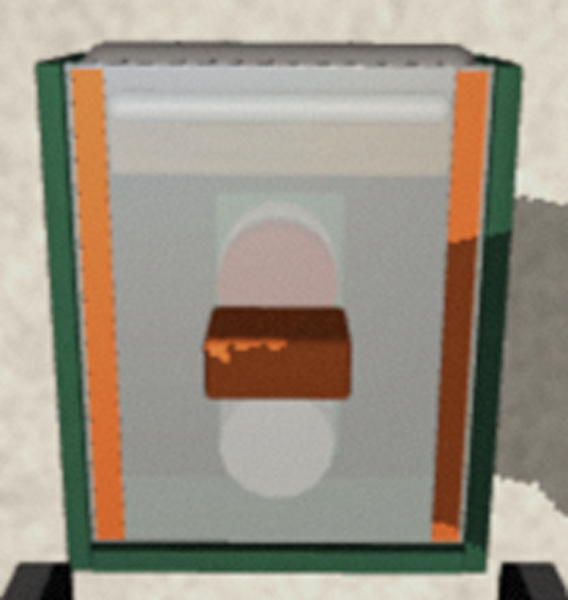

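The crop shows the red cap (316,203) in pocket_b, the white cap in pocket_a, and the block's top face at (295–341, 227–246).

```bash
python3 -c "
from h import *
np.set_printoptions(precision=4,suppress=True)
f=np.load('w1.npz');C=(None,f['K'],f['R'],f['t'])
s=3.157
q=[plane(C,(230+u/s,120+v/s),.066) for u,v in((72,570),(487,568),(520,63),(38,63))]
print(np.array(q),np.mean(q,0)); 
c=(q[0]+q[1])/2;m=(q[2]+q[3])/2;d=m-c;print(np.degrees(np.arctan2(d[1],d[0])),np.linalg.norm(d))
for a,b in((0,3),(1,2)):
  d=q[b]-q[a];print(np.degrees(np.arctan2(d[1],d[0])))
d=q[1]-q[0];print(np.degrees(np.arctan2(d[1],d[0])),np.linalg.norm(d))
b=[plane(C,(230+u/s,120+v/s),.093) for u,v in((205,398),(350,398),(350,338),(205,338))];print(np.array(b),np.mean(b,0))
"
```

```text
[[ 0.6308  0.1152  0.066 ]
 [ 0.5164  0.1453  0.066 ]
 [ 0.4807  0.0115  0.066 ]
 [ 0.5943 -0.0191  0.066 ]] [0.5555 0.0632 0.066 ]
-105.07448161292317 0.13883113198714112
-105.19150270272975
-104.95698143672486
165.23462090151028 0.11826170052017676
[[0.575  0.066  0.093 ]
 [0.5409 0.0752 0.093 ]
 [0.5372 0.0604 0.093 ]
 [0.5707 0.0514 0.093 ]] [0.5559 0.0633 0.093 ]
```

```bash
python3 -c "
from h import *
go((.5557,.0632,.064),165)"
```

```text
t 2.05 cmd [ 2.299 -0.01  -0.013] [-0.02 -0.01  0.01] now [0.5547 0.0627 0.2019] F [ 0.4  0.3 -0.3] g 0.702
```

Request:
{"name": "send_rows", "arguments": {"commands": [[[0.8,-0.01,-0.01,0,0,0,50],[1.5,-0.01,-0.01,0,0,0,50],[1.9,-0.01,-0.01,0,0,0,50],[2.15,-0.01,-0.01,0,0,0,50],[2.28,-0.01,-0.01,0,0,0,50],[2.28,-0.01,-0.01,0,0,0,50],[2.28,-0.01,-0.01,0,0,0,30],[2.28,-0.01,-0.01,0,0,0,30],[2.28,-0.01,-0.01,0,0,0,30],[2.28,-0.01,-0.01,0,0,0,30]]], "grip_force": 50}}

```text
time_s: 3.3
position: [0.5572, 0.0641, 0.0662]
eef_rot: [[0.004, -0.259, -0.966], [0.0, -0.966, 0.259], [-1.0, -0.001, -0.004]]
ft_force: [5.0, -2.5, 0.1]
gripper_width: 0.413
```

```bash
python3 -c "
from h import *
go((.5557-.106*.2588,.0632-.106*.9659,.064),165)
C=cam('wrist');cv2.imwrite('pics/w2.png',C[0][:,:,::-1])"
```

```text
t 3.3 cmd [0.035 1.787 0.019] [-0.   -0.04  0.02] now [0.5572 0.0641 0.0662] F [ 5.  -2.5  0.1] g 0.413
```

View pics/w2.png

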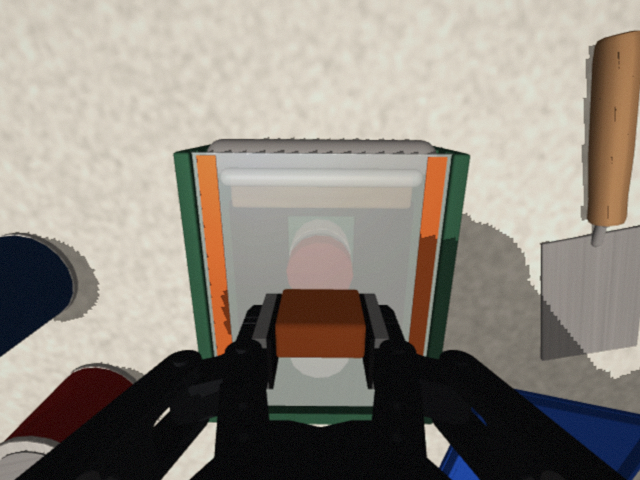

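Gripped at 35 mm opening, with the block centred between the pads in the picture. Now I'll slide the lid open.

Request:
{"name": "send_rows", "arguments": {"commands": [[[0,0.1,-0.02,0,0,0,30],[0,0.2,-0.02,0,0,0,30],[0,0.3,-0.02,0,0,0,30],[0,0.45,-0.02,0,0,0,30],[0,0.6,-0.02,0,0,0,30],[0,0.8,-0.02,0,0,0,30],[0,1.0,-0.02,0,0,0,30],[0,1.2,-0.02,0,0,0,30],[0,1.4,-0.02,0,0,0,30],[0,1.6,-0.02,0,0,0,30],[0,1.7,-0.02,0,0,0,30],[0,1.78,-0.02,0,0,0,30],[0,1.82,-0.02,0,0,0,30],[0,1.84,-0.02,0,0,0,30],[0,1.84,-0.02,0,0,0,30]]]}}

```text
time_s: 5.22
position: [0.5291, -0.0385, 0.0662]
eef_rot: [[0.004, -0.257, -0.966], [0.008, -0.966, 0.257], [-1.0, -0.008, -0.001]]
ft_force: [-3.7, 19.8, 8.0]
gripper_width: 0.407
```

```bash
python3 -c "
from h import *
go((.5572-.106*.2588,.0637-.106*.9659,.064),165)
C=cam('wrist');cv2.imwrite('pics/w3.png',C[0][:,:,::-1])"
```

```text
t 5.22 cmd [ 0.036  0.001 -0.011] [ 0.02 -0.02  0.09] now [ 0.5291 -0.0385  0.0662] F [-3.7 19.8  8. ] g 0.407
```

View pics/w3.png

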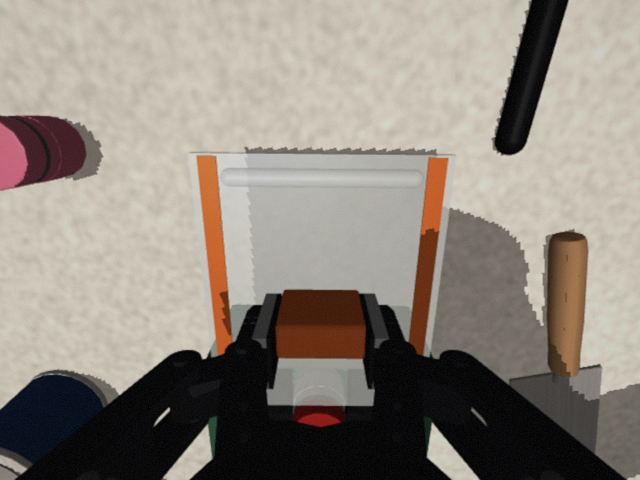

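The lid moved 106.4 mm and met the stop with 20 N. I'll relax, release and rise.

Request:
{"name": "send_rows", "arguments": {"commands": [[[0,-0.08,0,0,0,0,36],[0,-0.08,0,0,0,0,50],[0,-0.08,0,0,0,0,50],[0,-0.08,0,0,0,0,50],[-0.4,-0.08,0,0,0,0,50],[-1.0,-0.08,0,0,0,0,50],[-1.8,-0.08,0,0,0,0,50],[-2.2,-0.6,0,0,0,0,50],[-2.2,-1.0,0,0,0,0,50],[-2.2,-1.0,0,0,0,0,50]]]}}

```text
time_s: 6.52
position: [0.5438, 0.0161, 0.1962]
eef_rot: [[-0.001, -0.258, -0.966], [0.0, -0.966, 0.258], [-1.0, 0.0, 0.001]]
ft_force: [0.1, -0.6, 0.1]
gripper_width: 0.587
```

```bash
python3 -c "
from h import *
go((.5541,.0539,.018),165)
C=cam('wrist');cv2.imwrite('pics/w4.png',C[0][:,:,::-1]);np.savez('w4.npz',K=C[1],R=C[2],t=C[3])
for b in blobs(mask(C,0,6,140,60),60): print(b,plane(C,b[1:3],.05))
D=cam('side');cv2.imwrite('pics/d4.png',cv2.resize(D[0][220:400,240:400,::-1],(533,600)))
"
```

```text
t 6.53 cmd [ 2.969 -0.653 -0.005] [ 0.02  0.01 -0.  ] now [0.5438 0.0161 0.1962] F [ 0.1 -0.6  0.1] g 0.587
(np.int32(1051), np.float64(318.8), np.float64(262.9), np.int32(300), np.int32(244), np.int32(38), np.int32(37)) [0.55388787 0.05268158 0.05      ]
(np.int32(228), np.float64(155.0), np.float64(341.4), np.int32(136), np.int32(327), np.int32(35), np.int32(33)) [0.72921242 0.09136637 0.05      ]
```

View pics/w4.png

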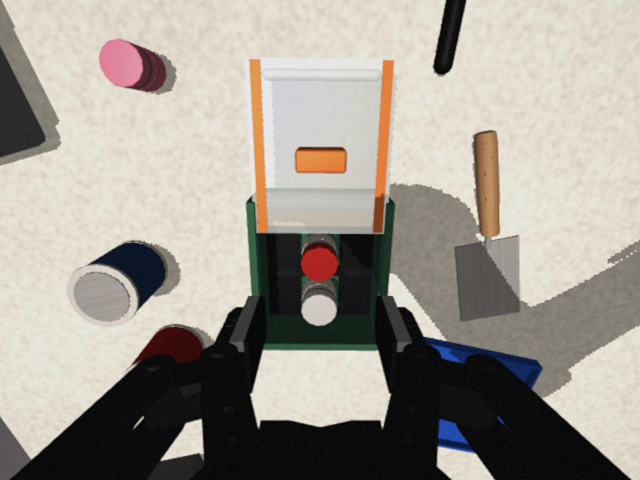

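View pics/d4.png

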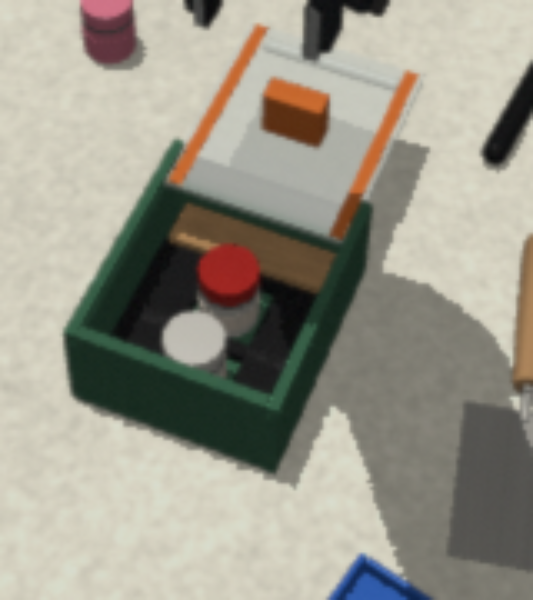

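The lid is fully open. The red cap is at (319,263) in pocket_b, (0.554, 0.053), which agrees with the model. Now the red jar.

Request:
{"name": "send_rows", "arguments": {"commands": [[[0.2,-0.4,0,0,0,0,50],[0.7,-0.65,0,0,0,0,50],[1.4,-0.65,0,0,0,0,50],[2.0,-0.65,0,0,0,0,50],[2.5,-0.65,0,0,0,0,50],[2.8,-0.65,0,0,0,0,50],[2.95,-0.65,0,0,0,0,50],[3.0,-0.65,0,0,0,0,50],[3.0,-0.65,0,0,0,0,50],[3.0,-0.65,0,0,0,0,28],[3.0,-0.65,0,0,0,0,28],[3.0,-0.65,0,0,0,0,28],[3.0,-0.65,0,0,0,0,28]]], "grip_force": 30}}

```text
time_s: 8.25
position: [0.5544, 0.0531, 0.0173]
eef_rot: [[0.001, -0.259, -0.966], [0.0, -0.966, 0.259], [-1.0, -0.001, -0.001]]
ft_force: [0.4, 1.2, 5.0]
gripper_width: 0.392
```

```bash
python3 -c "
from h import *
go((.445,.280,.22),165)
C=cam('wrist');cv2.imwrite('pics/w5.png',C[0][:,:,::-1])"
```

```text
t 8.25 cmd [-3.379 -3.184  2.734] [ 0.   -0.01  0.01] now [0.5544 0.0531 0.0173] F [0.4 1.2 5. ] g 0.392
```

View pics/w5.png

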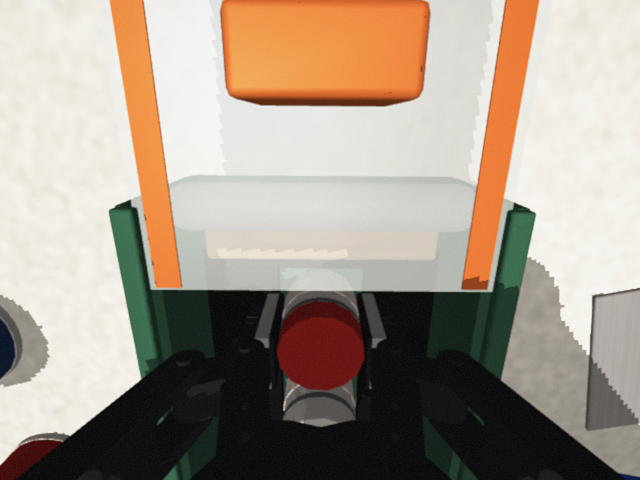

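Request:
{"name": "send_rows", "arguments": {"commands": [[[-0.2,0,0,0,0,0,28],[-0.6,0,0,0,0,0,28],[-1.2,0,0,0,0,0,28],[-1.8,-0.1,0.1,0,0,0,28],[-2.0,-0.6,0.5,0,0,0,28],[-2.0,-1.2,1.0,0,0,0,28],[-2.0,-1.8,1.5,0,0,0,28],[-2.0,-2.4,2.0,0,0,0,28],[-2.0,-2.9,2.5,0,0,0,28],[-2.0,-3.18,2.73,0,0,0,28],[-2.0,-3.18,2.73,0,0,0,28],[-2.0,-3.18,2.73,0,0,0,28]]]}}

```text
time_s: 9.8
position: [0.445, 0.2791, 0.1365]
eef_rot: [[-0.0, -0.259, -0.966], [-0.0, -0.966, 0.259], [-1.0, 0.0, 0.0]]
ft_force: [0.6, 0.1, -0.7]
gripper_width: 0.392
```

```bash
python3 -c "
from h import *
go((.445,.280,.0165),165)
C=cam('wrist');a=C[0][:,:,::-1].copy();cv2.circle(a,tuple(int(v) for v in proj(C,(.445,.28,.004))),4,(0,255,255),-1);cv2.imwrite('pics/w6.png',a)"
```

```text
t 9.8 cmd [ 2.    -0.016  0.004] [-0.    0.   -0.01] now [0.445  0.2791 0.1365] F [ 0.6  0.1 -0.7] g 0.392
```

View pics/w6.png

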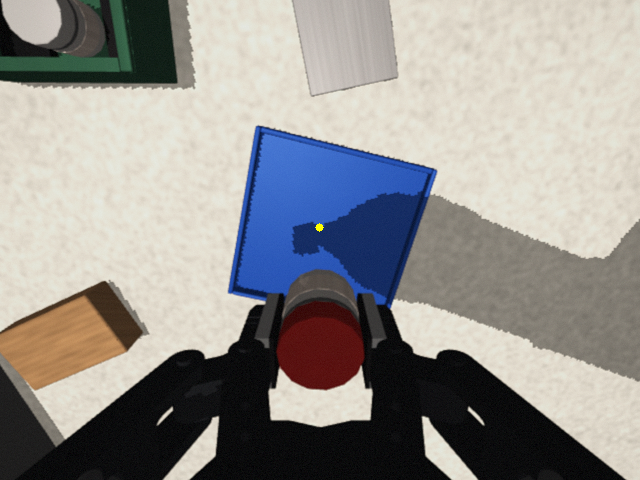

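Tray centre projects to (320,227), which is where the tray appears, and the jar is held upright. Lowering.

Request:
{"name": "send_rows", "arguments": {"commands": [[[0.5,0,0,0,0,0,28],[1.1,0,0,0,0,0,28],[1.5,0,0,0,0,0,28],[1.75,0,0,0,0,0,28],[1.88,0,0,0,0,0,28],[1.95,0,0,0,0,0,28],[1.98,0,0,0,0,0,28],[2.0,0,0,0,0,0,28],[2.0,0,0,0,0,0,28]]]}}

```text
time_s: 10.98
position: [0.445, 0.2798, 0.0168]
eef_rot: [[0.0, -0.259, -0.966], [0.0, -0.966, 0.259], [-1.0, -0.001, -0.0]]
ft_force: [-0.8, -0.3, -0.6]
gripper_width: 0.388
```

Request:
{"name": "send_rows", "arguments": {"commands": [[[0.015,0,0,0,0,0,28],[0.03,0,0,0,0,0,28]]]}}

```text
time_s: 11.22
position: [0.4451, 0.2797, 0.0153]
eef_rot: [[0.0, -0.259, -0.966], [0.0, -0.966, 0.259], [-1.0, -0.0, -0.0]]
ft_force: [-2.7, -1.2, 5.8]
gripper_width: 0.391
```

Contact at 5.8 N, at the expected height. Releasing gently and rising.

Request:
{"name": "send_rows", "arguments": {"commands": [[[0,0,0,0,0,0,36],[0,0,0,0,0,0,40],[0,0,0,0,0,0,46],[0,0,0,0,0,0,50],[0,0,0,0,0,0,50],[-0.3,0,0,0,0,0,50],[-0.8,0,0,0,0,0,50],[-1.6,0,0,0,0,0,50],[-2.4,0,0,0,0,0,50],[-3.2,0,0,0,0,0,50]]]}}

```text
time_s: 12.48
position: [0.445, 0.2793, 0.21]
eef_rot: [[0.001, -0.259, -0.966], [0.001, -0.966, 0.259], [-1.0, -0.002, -0.001]]
ft_force: [0.9, 0.7, -0.2]
gripper_width: 0.583
```

```bash
python3 -c "
from h import *
go((.5145,-.2505,.2),165)
C=cam('wrist');cv2.imwrite('pics/w7.png',C[0][:,:,::-1])"
```

```text
t 12.47 cmd [ 0.157  8.23  -3.405] [-0.   -0.01  0.02] now [0.445  0.2793 0.21  ] F [ 0.9  0.7 -0.2] g 0.583
```

View pics/w7.png

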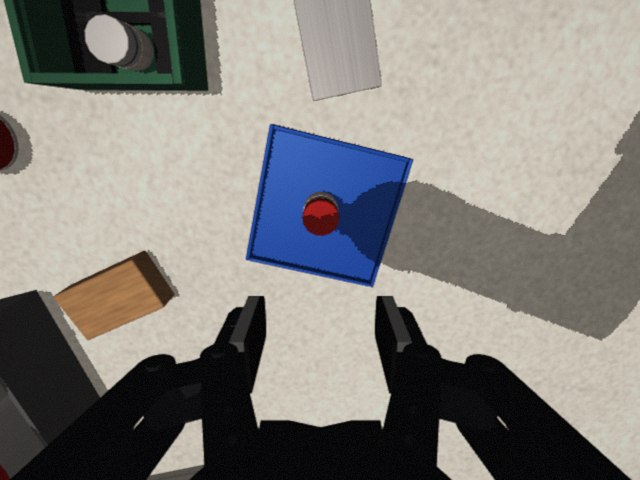

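The red jar stands upright in the tray at (321,216). On to the green jar.

Request:
{"name": "send_rows", "arguments": {"commands": [[[0.15,8.23,-3.4,0,0,0,50],[0.15,8.23,-3.4,0,0,0,50],[0.15,8.23,-3.4,0,0,0,50],[0.15,8.23,-3.4,0,0,0,50],[0.15,8.23,-3.4,0,0,0,50],[0.15,8.23,-3.4,0,0,0,50],[0.15,8.23,-3.4,0,0,0,50],[0.15,8.23,-3.4,0,0,0,50],[0.15,8.23,-3.4,0,0,0,50],[0.15,8.23,-3.4,0,0,0,50],[0.15,8.23,-3.4,0,0,0,50],[0.15,8.23,-3.4,0,0,0,50]]]}}

```text
time_s: 14.02
position: [0.5143, -0.2494, 0.1984]
eef_rot: [[0.001, -0.258, -0.966], [-0.0, -0.966, 0.258], [-1.0, -0.0, -0.001]]
ft_force: [0.3, 0.0, -0.3]
gripper_width: 0.585
```

```bash
python3 -c "
from h import *
C=cam('wrist');cv2.imwrite('pics/w8.png',C[0][:,:,::-1])
for b in blobs(mask(C,45,80,110,40),100): print(b,plane(C,b[1:3],.047))
go((.5145,-.2505,.0145),165)"
```

```text
(np.int32(1169), np.float64(319.5), np.float64(217.3), np.int32(300), np.int32(198), np.int32(39), np.int32(39)) [ 0.513483   -0.25218622  0.047     ]
t 14.07 cmd [ 3.064  0.019 -0.004] [ 0.02 -0.01  0.  ] now [ 0.5144 -0.2493  0.1983] F [ 1.   0.4 -0.1] g 0.588
```

View pics/w8.png

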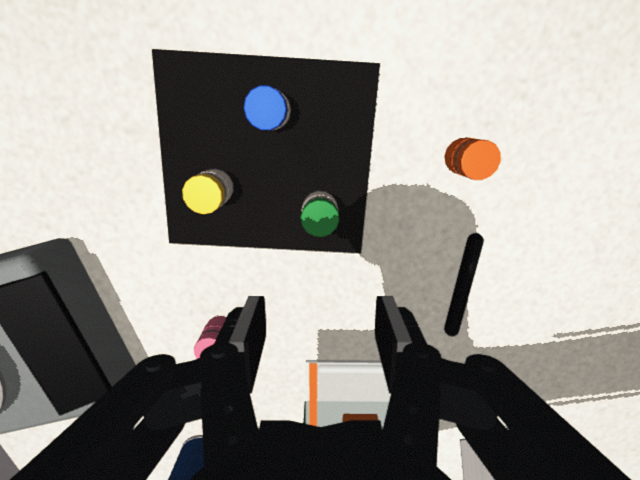

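The green cap at (320,217) is at (0.5135, -0.252); the side/scene triangulation agrees within 2 mm. Blue (266,107) and yellow (204,194) are well clear.

Request:
{"name": "send_rows", "arguments": {"commands": [[[0.6,0.04,0.01,0,0,0,50],[1.3,0.04,0.01,0,0,0,50],[2.0,0.04,0.01,0,0,0,50],[2.5,0.04,0.01,0,0,0,50],[2.8,0.04,0.01,0,0,0,50],[2.97,0.04,0.01,0,0,0,50],[3.04,0.04,0.01,0,0,0,50],[3.04,0.04,0.01,0,0,0,50],[3.04,0.04,0.01,0,0,0,28],[3.04,0.04,0.01,0,0,0,28],[3.04,0.04,0.01,0,0,0,28],[3.04,0.04,0.01,0,0,0,28]]]}}

```text
time_s: 15.58
position: [0.5136, -0.2526, 0.0164]
eef_rot: [[0.002, -0.259, -0.966], [-0.001, -0.966, 0.259], [-1.0, 0.0, -0.002]]
ft_force: [0.5, 1.4, 4.7]
gripper_width: 0.388
```

```bash
python3 -c "
from h import *
C=cam('wrist');cv2.imwrite('pics/w9.png',C[0][:,:,::-1])
go((.5541,.0536,.2),165)"
```

```text
t 15.62 cmd [-3.062 -5.104  0.663] [ 0.   -0.02 -0.  ] now [ 0.5136 -0.2526  0.0164] F [-0.   0.5  5.4] g 0.385
```

View pics/w9.png

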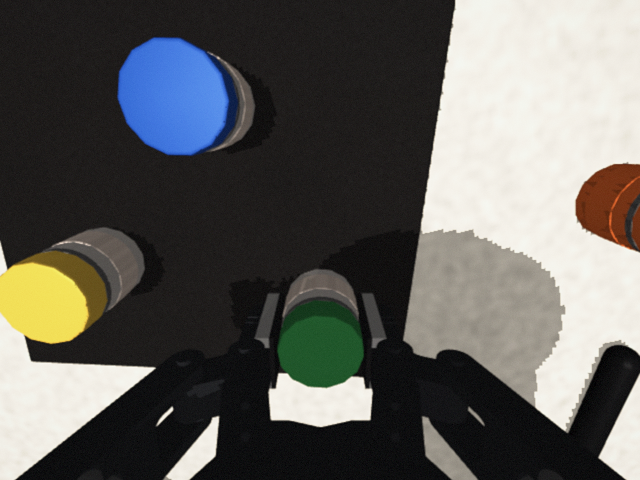

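The green jar is between the pads, and its neighbours have not moved. Lifting and carrying it to pocket_b.

Request:
{"name": "send_rows", "arguments": {"commands": [[[-0.2,0,0,0,0,0,28],[-0.7,0,0,0,0,0,28],[-1.5,0,0.0,0,0,0,28],[-2.3,-0.2,0.03,0,0,0,28],[-2.5,-0.8,0.1,0,0,0,28],[-2.5,-1.6,0.2,0,0,0,28],[-2.5,-2.4,0.31,0,0,0,28],[-2.5,-3.2,0.41,0,0,0,28],[-2.5,-4.0,0.52,0,0,0,28],[-2.5,-4.7,0.61,0,0,0,28],[-2.5,-5.1,0.66,0,0,0,28],[-2.5,-5.1,0.66,0,0,0,28],[-2.5,-5.1,0.66,0,0,0,28]]]}}

```text
time_s: 17.25
position: [0.5537, 0.053, 0.1653]
eef_rot: [[-0.0, -0.259, -0.966], [-0.0, -0.966, 0.259], [-1.0, 0.0, 0.0]]
ft_force: [0.2, -0.3, -1.1]
gripper_width: 0.387
```

```bash
python3 -c "
from h import *
C=cam('wrist');a=C[0][:,:,::-1].copy()
cv2.circle(a,tuple(int(round(v)) for v in proj(C,(.5541,.0539,.014))),2,(0,255,255),-1)
cv2.imwrite('pics/w10.png',a)
go((.5541,.0536,.0194),165)"
```

```text
t 17.3 cmd [ 2.433e+00 -1.500e-02 -2.000e-03] [-0.01  0.   -0.  ] now [0.5538 0.0527 0.1654] F [ 0.2  0.3 -0.3] g 0.387
```

View pics/w10.png

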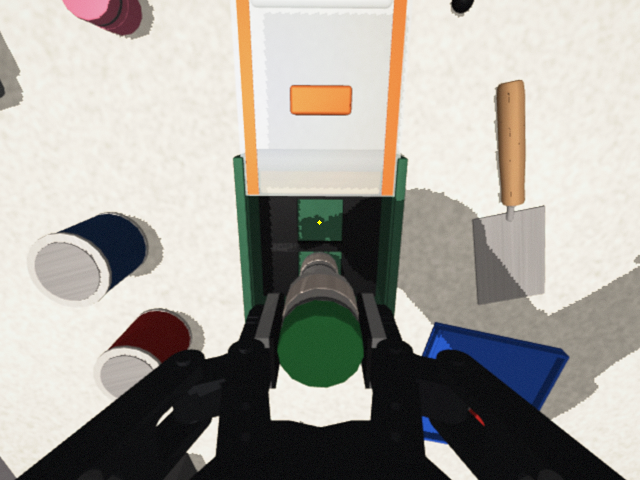

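```bash
python3 -c "
from h import *
C=cam('wrist');a=C[0][:,:,::-1].copy()
e=np.array([-.2588,-.9659,0]);n=np.array([.9659,-.2588,0]);o=np.array([.5541,.0539,.014])
for i in(-1,1):
  for j in(-1,1): print(i,j,proj(C,o+.02*i*e+.02*j*n).round(1), proj(C,o+.02*i*e+.02*j*n-[0,0,.008]).round(1))
cv2.imwrite('pics/w11.png',cv2.resize(a[180:280,260:380],(720,600),interpolation=cv2.INTER_CUBIC))"
```

```text
-1 -1 [341.5 243.4] [341.  240.5]
-1 1 [296.9 243.4] [297.4 240.5]
1 -1 [342.4 199.5] [341.9 197.6]
1 1 [295.9 199.5] [296.5 197.6]
```

View pics/w11.png

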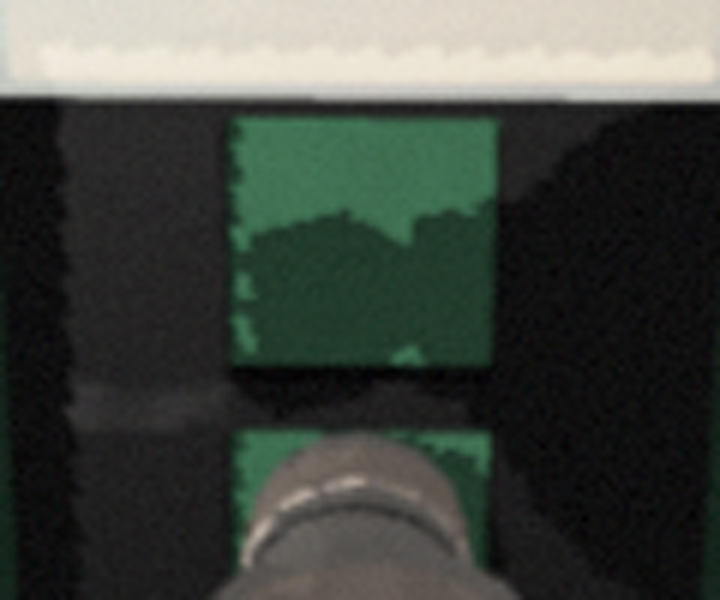

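The pocket is seen at (299–343, 199–241), within about 1 mm of the prediction. Lowering straight down.

Request:
{"name": "send_rows", "arguments": {"commands": [[[0.5,-0.01,0,0,0,0,28],[1.1,-0.01,0,0,0,0,28],[1.6,-0.01,0,0,0,0,28],[1.95,-0.01,0,0,0,0,28],[2.15,-0.01,0,0,0,0,28],[2.25,-0.01,0,0,0,0,28],[2.3,-0.01,0,0,0,0,28],[2.34,-0.01,0,0,0,0,28],[2.34,-0.01,0,0,0,0,28]]]}}

```text
time_s: 18.48
position: [0.5542, 0.0541, 0.0252]
eef_rot: [[0.0, -0.259, -0.966], [0.0, -0.966, 0.259], [-1.0, -0.0, -0.0]]
ft_force: [0.3, 0.0, -0.5]
gripper_width: 0.395
```

Request:
{"name": "send_rows", "arguments": {"commands": [[[0.03,0,0,0,0,0,28],[0.06,0,0,0,0,0,28],[0.08,0,0,0,0,0,28],[0.1,0,0,0,0,0,28]]]}}

```text
time_s: 18.98
position: [0.5542, 0.054, 0.0194]
eef_rot: [[0.0, -0.259, -0.966], [-0.0, -0.966, 0.259], [-1.0, 0.0, -0.0]]
ft_force: [-4.1, 0.4, 7.1]
gripper_width: 0.387
```

Floor contact at TCP 0.0194, as predicted. Releasing slowly and rising.

Request:
{"name": "send_rows", "arguments": {"commands": [[[0,0,0,0,0,0,36],[0,0,0,0,0,0,40],[0,0,0,0,0,0,46],[0,0,0,0,0,0,50],[0,0,0,0,0,0,50],[-0.3,0,0,0,0,0,50],[-0.8,0,0,0,0,0,50],[-1.6,0,0,0,0,0,50],[-2.4,0,0,0,0,0,50],[-2.6,0.5,0,0,0,0,50],[-2.6,1.2,0,0,0,0,50],[-2.6,1.6,0,0,0,0,50],[-2.6,1.6,0,0,0,0,50],[-2.6,1.6,0,0,0,0,50]]]}}

```text
time_s: 20.72
position: [0.5295, -0.0384, 0.1758]
eef_rot: [[0.001, -0.259, -0.966], [0.0, -0.966, 0.259], [-1.0, -0.001, -0.001]]
ft_force: [0.2, -0.2, -0.6]
gripper_width: 0.589
```

```bash
python3 -c "
from h import *
C=cam('wrist');a=C[0][:,:,::-1].copy()
cv2.imwrite('pics/w12.png',a)
go((.5291,-.0385,.064),165)
D=cam('side');cv2.imwrite('pics/d12.png',cv2.resize(D[0][220:400,240:400,::-1],(533,600)))"
```

```text
t 20.77 cmd [1.858 0.008 0.006] [ 0.   -0.01  0.01] now [ 0.5295 -0.0382  0.1755] F [-0.7 -0.   0.1] g 0.583
```

View pics/w12.png

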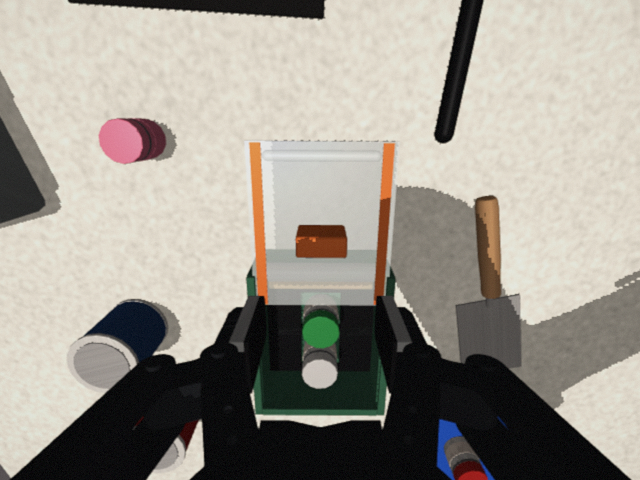

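View pics/d12.png

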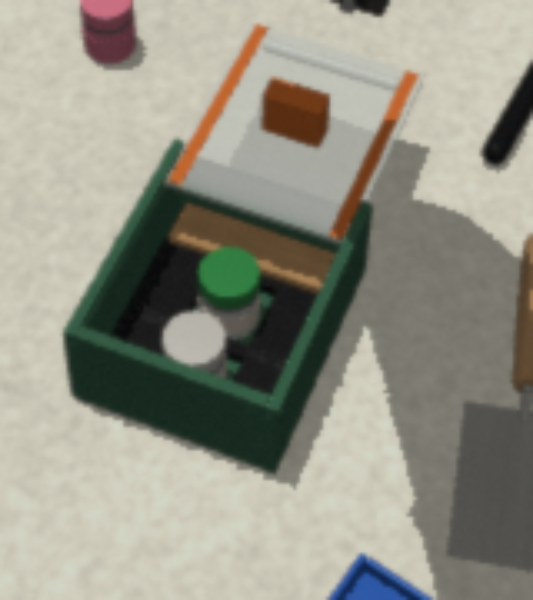

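Green stands upright in pocket_b, white is still in pocket_a, and red is in the tray. Now I'll grip the lid block again.

Request:
{"name": "send_rows", "arguments": {"commands": [[[0.6,0.01,0,0,0,0,50],[1.2,0.01,0,0,0,0,50],[1.6,0.01,0,0,0,0,50],[1.8,0.01,0,0,0,0,50],[1.84,0.01,0,0,0,0,50],[1.84,0.01,0,0,0,0,50],[1.84,0.01,0,0,0,0,30],[1.84,0.01,0,0,0,0,30],[1.84,0.01,0,0,0,0,30],[1.84,0.01,0,0,0,0,30]]], "grip_force": 50}}

```text
time_s: 22.08
position: [0.529, -0.0392, 0.0659]
eef_rot: [[0.0, -0.259, -0.966], [0.0, -0.966, 0.259], [-1.0, -0.0, -0.0]]
ft_force: [-6.0, 2.1, 4.7]
gripper_width: 0.414
```

Request:
{"name": "send_rows", "arguments": {"commands": [[[0,-0.1,0.01,0,0,0,30],[0,-0.25,0.01,0,0,0,30],[0,-0.45,0.01,0,0,0,30],[0,-0.65,0.01,0,0,0,30],[0,-0.85,0.01,0,0,0,30],[0,-1.05,0.01,0,0,0,30],[0,-1.25,0.01,0,0,0,30],[0,-1.4,0.01,0,0,0,30],[0,-1.5,0.01,0,0,0,30],[0,-1.6,0.01,0,0,0,30],[0,-1.7,0.01,0,0,0,30],[0,-1.77,0.01,0,0,0,30],[0,-1.82,0.01,0,0,0,30],[0,-1.84,0.01,0,0,0,30],[0,-1.84,0.01,0,0,0,30]]]}}

```text
time_s: 23.95
position: [0.5569, 0.0628, 0.0659]
eef_rot: [[-0.001, -0.261, -0.965], [-0.008, -0.965, 0.261], [-1.0, 0.008, -0.001]]
ft_force: [-3.5, -18.4, 7.9]
gripper_width: 0.41
```

```bash
python3 -c "
from h import *
go((.5568,.0641,.064),165)
C=cam('wrist');cv2.imwrite('pics/w13.png',C[0][:,:,::-1])"
```

```text
t 23.95 cmd [ 0.032 -0.021  0.007] [-0.02 -0.01 -0.1 ] now [0.5569 0.0628 0.0659] F [ -3.5 -18.4   7.9] g 0.41
```

View pics/w13.png

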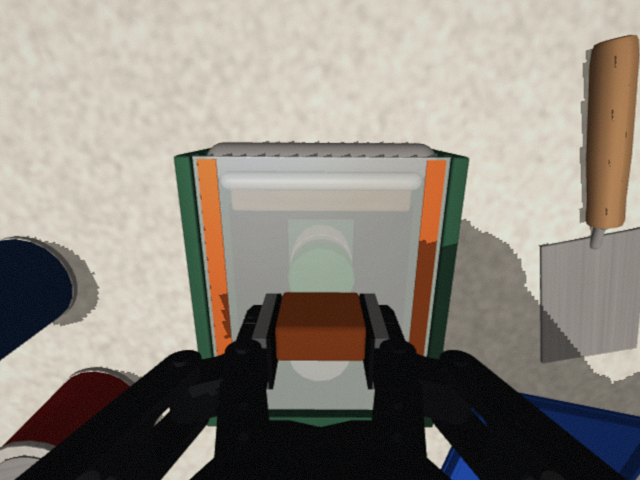

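The lid moved back 105.7 mm and met a hard stop at 19 N, well above the ridge force. I'll release, rise, and check.

Request:
{"name": "send_rows", "arguments": {"commands": [[[0,0.03,0,0,0,0,33],[0,0.03,0,0,0,0,42],[0,0.03,0,0,0,0,50],[0,0.03,0,0,0,0,50],[0,0.03,0,0,0,0,50],[-0.4,0.03,0,0,0,0,50],[-1.0,0.03,0,0,0,0,50],[-1.8,0.03,0,0,0,0,50],[-2.25,0.03,0,0,0,0,50],[-2.25,0.03,0,0,0,0,50]]]}}

```text
time_s: 25.25
position: [0.5577, 0.0662, 0.2024]
eef_rot: [[0.005, -0.259, -0.966], [0.002, -0.966, 0.259], [-1.0, -0.003, -0.004]]
ft_force: [0.5, -0.3, -0.5]
gripper_width: 0.587
```

```bash
python3 -c "
from h import *
C=cam('wrist');a=C[0][:,:,::-1]
cv2.imwrite('pics/w14.png',a)
cv2.imwrite('pics/w14c.png',cv2.resize(a[120:310,230:410],(568,600),interpolation=cv2.INTER_CUBIC))
np.savez('w14.npz',K=C[1],R=C[2],t=C[3])
go((.4,-.3,.3),165)
D=cam('side');S=cam('scene');cv2.imwrite('pics/s14.png',S[0][:,:,::-1]);cv2.imwrite('pics/d14.png',D[0][:,:,::-1])
b=max(blobs(mask(D,5,14,150,roi=(294,284,26,22))));print(b)
b=max(blobs(mask(S,5,14,150,roi=(335,180,26,30))));print(b)
"
```

```text
t 25.3 cmd [-1.673  6.569  0.946] [ 0.   -0.01  0.02] now [0.5569 0.0662 0.2003] F [-0.1 -0.1 -0.5] g 0.585
(np.int32(307), np.float64(306.4), np.float64(295.2), np.int32(297), np.int32(285), np.int32(20), np.int32(21))
(np.int32(229), np.float64(349.1), np.float64(195.4), np.int32(342), np.int32(185), np.int32(15), np.int32(22))
```

View pics/w14c.png

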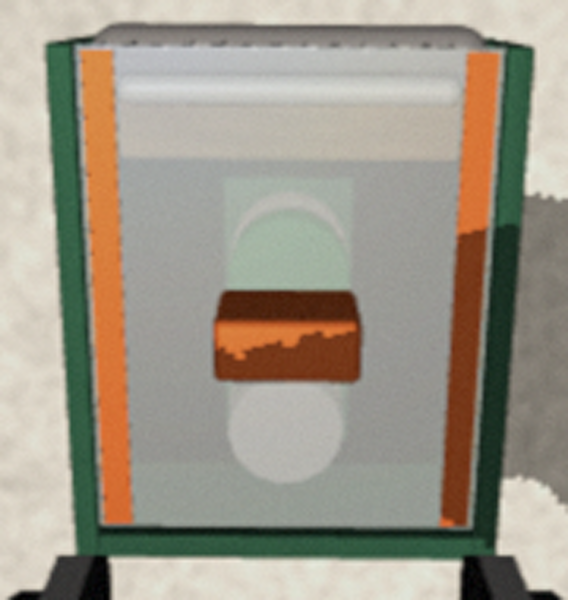

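View pics/d14.png

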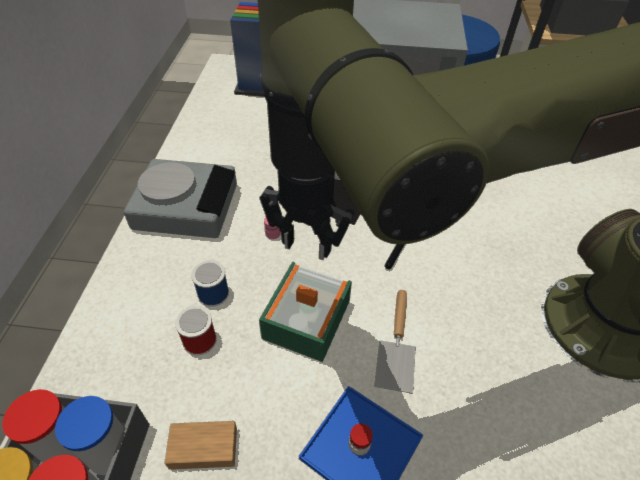

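```bash
python3 -c "
from h import *
s=3.157;e=np.array([-.2588,-.9659,0])
for n in('w1','w14'):
  f=np.load(n+'.npz');C=(None,f['K'],f['R'],f['t'])
  a=cv2.imread('pics/%s.png'%n);col=cv2.cvtColor(a,cv2.COLOR_BGR2HSV)[:,:,:]
  # block bottom (far) edge and front edge, closed wall bottom outer edge at image centre columns
  o=[]
  x=318
  m=cv2.inRange(col,(4,150,40),(14,255,255))[200:300,305:331].mean(1)>127
  r=np.flatnonzero(m)+200
  g=cv2.inRange(col,(50,90,20),(90,255,255))[285:310,290:345].mean(1)
  rr=np.flatnonzero(g>127)+285
  p=plane(C,(x,r.max()+.5),.093);q=plane(C,(x,rr.max()+.5),.066);q2=plane(C,(x,rr.min()-.5),.066)
  print(n,r.min(),r.max(),rr.min(),rr.max(),(p-q)@e,(p-q2)@e)
"
```

```text
w1 218 245 293 300 0.06235951736663387 0.05433519624275603
w14 213 239 288 295 0.062462673707962726 0.054489912848185426
```

View pics/s14.png

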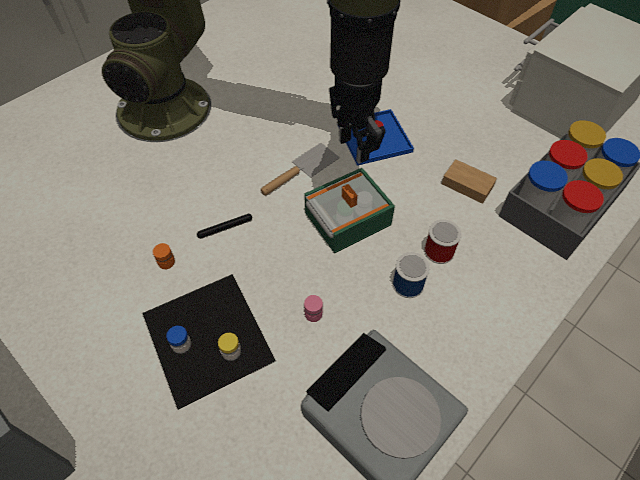

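The lid is back within about 0.1 mm of its starting place relative to the box. Red stands in the tray, everything else is where it was, and the gripper is clear. Handing in.

```bash
python3 -c "
from cell import workorder;print(workorder.job_done())"
```

```text
the job is handed in; nothing more can be done
None
```

I finished the swap and handed the job in at about 25 s of the 72 s allowed; the hand-in gives no verdict.

**What I did:**
- I slid the lid open 106 mm to its stop.
- I stood the red-capped jar upright in the blue tray.
- I stood the green-capped jar from the mat in pocket_b.
- I pushed the lid home over the ridge to its stop.
- I set both jars down under light contact (6–7 N) before opening the fingers.

**Last checks:**
- **Lid:** it ended within about 0.1 mm of its starting place relative to the box in the wrist view. The fixed views agreed to 0.2 pixels.
- **Jars in the box:** green is upright in pocket_b, and white is still in pocket_a.
- **Everything else:** red stands in the tray, and by eye nothing else on the bench has moved.
- **Forces:** the largest wrist force I read was about 22 N, at the lid's open stop. I only read it at the end of each move.

No check failed. The measurements differed by 1–2 mm on the box's sideways position and by about 1 mm on the pocket's. Both were within the camera calibration, and the jar went in without touching the sides.

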